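# Pump a bench ratchet clamp onto a finned module and keep the squeeze

### The arm

A 6-joint arm with a two-finger parallel gripper is mounted at the origin on the work surface. World frame = base frame: x ahead of the robot, y to its left, z up, the work surface at z = 0. Lengths are in m, angles in rad, forces in N, time in s.
With the tool pointing down it reaches from about 0.3 to 0.875 m from the base axis. Payload 6.4 kg.
Tool frame: the origin (TCP) lies midway between the tips of the shut fingers; the grasp point (between the pads) lies 19 mm behind it (grasp_offset is the distance from the TCP to the grasp point, in m); z points along the fingers, y is the line along which they close (so a half turn about z gives the same grasp; the last joint's range is limited). The gripper opens to 85 mm and grips with 20 to 120 N. Pads are 22 mm wide; open, the fingers measure 114 mm over their backs; the gripper's body (76 mm by 85 mm) begins 54 mm behind the grasp point. The pads swing forward as they close: fully open they stand 13 mm farther back than shut.
Start: joints at [1.126, 0.181, 1.607, -0, 1.354, -0.206], TCP at [0.136, 0.559, 0.231] pointing down, gripper open.
Joint ranges: [-2.99, 2.99], [-0.89, 2.07], [0.3, 2.58], [-1.14, 4.28], [0, 2.63], [-3.12, 3.12]. Speed limits (rad/s): [2.57, 2.57, 3.01, 3.14, 3.14, 3.14].

### API

Orientations are given as a unit quaternion [w, x, y, z].
In Python, from bench import * gives the robot as it stands. The module is installed in compiled form; this text tells all that it offers.
- The arm moves only by the tool servo_tool, never from a script. Its argument "commands" is text: rows parted by semicolons, each of 7 numbers parted by spaces: the turn, a rotation vector about the tool's x, y, z in rad, then the shift along the tool's x, y, z in mm, then the opening, from 0 (shut) to 1 (fully open). In form: wx wy wz dx dy dz claw; .... A call has 1 to 5 rows; each row shifts and turns the commanded pose from where the row before left it, along the tool's axes as they then stand; what a row does not reach is not made up. A row lasts 1/8 s, in which the tool goes at most 62.5 mm and 10.7 degrees, less where a joint would pass 70% of its speed; a pose out of reach is approached as far as the arm can. A call with a gripper value outside its range is refused whole. The fingers move at their own pace and stop on an object; the grip force is fixed at half the most. Time passes only in rows, so rows that do not move let the fingers close. It gives the time, the measured TCP pose, the force, the opening and the grip force at its end, in the units of the state.
- get_obs(): the state, without advancing time (a new reading comes with each control period).
- camera(name): name is "scene" or "top" or "wrist"; returns the picture (384x512x3 uint8, blue, green, red); there is no depth.
- calibration(name): a dict with "fx", "fy", "cx", "cy" (pixels), "R" (3x3) and "t" (3): a world point X has camera coordinates R X + t. Camera axes: x right, y down, z forward; pixel columns grow to the right and rows downward; lengths in m; the calibration is good to about 2 mm. A picture is of the moment at which its call begins: read the wrist's pose just before it. calibration takes no time and is no camera call; for the wrist camera it gives the pose at the moment of the call.
- hand_in(): hands the job in; it is judged then, once.
The state is a dict: "time_s": time; "q": joint angles; "dq": joint speeds; "joint_efforts": joint torques, N m; "eef_pos": TCP position; "eef_rot": TCP orientation; "wrist_force": force on the tool from outside, world axes, zero at the start; "torque": the same for the moment, N m; "opening": opening from 0.0 (shut) to 1.0 (fully open); "grasp_force": force on a finger pad.
Only numpy, scipy, OpenCV 4.12 (cv2) and the standard library are available. Lean on these libraries where they do the work, as an engineer would, in place of code of your own. Each camera call takes 0.05 s, during which the arm holds its last target. There are 200 camera calls.

### The job

Free the bench clamp's sliding jaw by flipping its short cam lever right over to the other side, then take the tall trigger lever and pump it until the jaw's sprung pad presses the finned module against the fixed stop, with the pad pushed about half-way in on its pins. Never let the pad go nearly all the way in (that would crush the module), move the jaw only with the trigger, and leave the tray, the screwdriver and the jar where they are. Finish while still holding the trigger squeezed: the clamp goes slack if it is let go.

Things in the scene. Friction and masses are not known exactly. Their poses are not given: they have to be found in the camera images.
- clamp: Bench clamp, fixed; dark steel base plate 340 x 90 x 12 mm. Origin on the bench below the parked jaw's front face; +x = the jaw's closing direction, z up; plate x -190 to +150, y -45 to +45 mm. On its line y = 0: trigger pivot x = -110; grey guide housing x -66 to -22, top 62 mm high, cam lever on it; jaw; module; stop.
- lock (a joint): Cam lever angle (rad): near 0 = locked, leaning 0.55 rad from upright to the clamp's +y side; swings over to 1.1 = free, leaning 0.55 rad to the -y side. Axis along the clamp's x, at x = -42, y = 0, height 66 mm. Stays where left (about 2 N at its tip moves it). Until about 0.8 rad it blocks the jaw.
- lock_tip (a point): Centre of the black ball knob (20 mm across) near the end of the cam lever's 10 x 14 mm steel arm, 56 mm from its pivot; the lever's very end is 66 mm from the pivot.
- trigger (a joint): Trigger angle (rad): 0 = at rest, leaning back 0.25 rad from the jaw; 0.5 = fully squeezed, leaning 0.25 rad towards it. Pivot along the clamp's y at x = -110, height 22 mm; light return spring (about 1 N at the grip). Its pawl drives the jaw forward only: about 45 mm (40 to 47) of jaw per rad, after up to 6 mm (of jaw) lost at the start of a stroke while the pawl finds its tooth.
- trigger_grip (a point): Grip point in the trigger's black upright handle, 110 mm from its pivot; the handle is 16 mm wide (clamp's y), 12 mm thick (clamp's x), and runs from 36 mm below to 20 mm above this point, with free space on all sides. It travels about 54 mm towards +x per full squeeze.
- jaw (a joint): Jaw travel (m) from its parked place, 0 to 0.070, towards the clamp's +x. Grey upright block 20 x 50 x 50 mm, front face at clamp x = this value, with a toothed bar behind it. A 3 N brake holds it while the trigger returns, but is too weak to keep the pad pressed in once the trigger is let go.
- pad (a joint): How far the sprung rubber pad is pushed in towards the jaw (m): 0 = free, standing out 16 mm from the jaw on steel pins, 0.016 = all the way in against the jaw. Spring 1.5 N per mm. About 0.008 is half-way; beyond 0.0135 counts as crushing.
- pad_face (a point): Centre of the pad's front face (pad 42 mm wide, 36 mm high, 8 mm thick), 40 mm above the bench; it travels along the clamp's x.
- module_center (a point): Centre of the loose finned module (black box with aluminium cooling fins on top), 40 mm along the clamp's x, 50 mm across, 40 mm high, about 0.2 kg, standing on the base plate (underside at 12 mm) between pad and fixed stop, 2 to 6 mm short of the stop; it slides when pushed.
- stop_face (a point): Centre of the front face of the fixed aluminium stop (24 mm thick, 70 mm wide, 55 mm high, on the base plate); it faces the jaw. Its distance from the jaw differs each time.
- tray: Bystander: blue divided parts tray 120 x 90 x 30 mm on the bench on the clamp's -y side; origin under its centre.
- driver: Bystander: screwdriver 170 mm long lying on the bench on the clamp's -y side; origin under its middle.
- jar: Bystander: small jar 44 mm across, 50 mm high, on the clamp's +y side; origin under its centre.
Things that resemble listed ones, but are neither listed nor needed, are in the scene too. What is shaped like the part that bears module_center but green or red is not meant.

How it is judged:
By the outcome, as a careful person would: the job done as asked, in the order asked, and still so for the second after the job is handed in, while the arm keeps its last pose, push and grip.
It also fails if it takes over 61 s, if anything falls off the work surface, if the arm or the gripper's body presses on something with over 40 N, if the wrist force passes 120 N, or if a joint passes its speed limit or range.

## Working session

There is one attempt and no reset: what is moved stays moved. The work goes in short steps, Python scripts to look and compute and a tool call to move; the robot and the scene stay as the last step left them, time stands still between calls to the robot, and variables do not carry over. Pictures are saved under pics/ and viewed, at most 10 in all, crops included, and the job is handed in when it is done.

Besides the shell and the picture viewer there is one more tool, called by a JSON object that holds its "api" and its "payload". servo_tool: Moves the arm, as the interface text tells. Its arguments: {"type":"object","properties":{"commands":{"type":"string"}},"required":["commands"]}

```bash
mkdir -p pics
python3 - <<'E'
from bench import *
import cv2, numpy as np
o=get_obs(); print(o)
for n in("scene","top"):
    im=camera(n); cv2.imwrite(f"pics/{n}0.png",im)
    c=calibration(n); print(n,c)
a=cv2.imread("pics/scene0.png");b=cv2.imread("pics/top0.png")
E
```

```text
{'time_s': 0.0, 'q': array([ 1.12570614e+00,  1.81569862e-01,  1.60796934e+00,  1.69967846e-06,
        1.35379586e+00, -2.06320314e-01]), 'dq': array([ 4.80684232e-04, -2.76900929e-05,  8.33016517e-04, -3.37554938e-04,
        8.59732359e-04, -1.32085263e-03]), 'joint_efforts': array([ 9.51847178e-04, -4.44880128e+01, -3.51338375e+01, -2.77016596e-05,
        9.24492051e-03, -1.06538727e-05]), 'eef_pos': array([0.13575075, 0.55819606, 0.23038663]), 'eef_rot': array([-2.79551751e-04,  1.19101682e-01,  9.92881680e-01, -8.25136247e-04]), 'wrist_force': array([-0.78857519,  0.93456555,  0.17054435]), 'torque': array([2.93217649e-03, 9.45026114e-05, 4.85145742e-03]), 'grasp_force': 0.0, 'opening': 1.0007737246870865}
scene {'fx': 428.2383407028458, 'fy': 428.2383407028458, 'cx': 253.67041761648724, 'cy': 189.75392610298877, 'R': array([[ 0.61698237,  0.7868939 ,  0.01143464],
       [ 0.64087275, -0.49395224, -0.58761663],
       [-0.45674377,  0.36987725, -0.80905868]]), 't': array([-0.40534053, -0.26474397,  1.14012947])}
top {'fx': 401.6200860685408, 'fy': 401.6200860685408, 'cx': 259.5375303668394, 'cy': 188.2537082818277, 'R': array([[ 0.02775748, -0.99921738,  0.02818072],
       [-0.98894851, -0.03155772, -0.14486183],
       [ 0.14563777, -0.02384828, -0.9890505 ]]), 't': array([0.01971047, 0.57288031, 0.88343772])}
```

View pics/scene0.png

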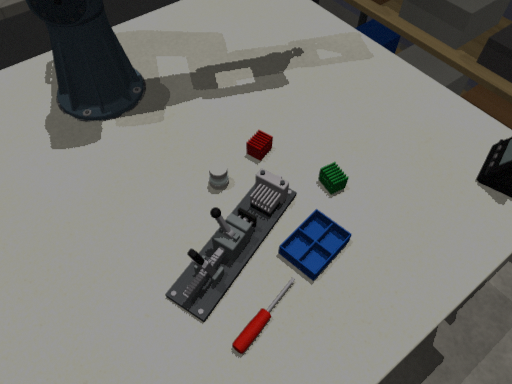

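View pics/top0.png

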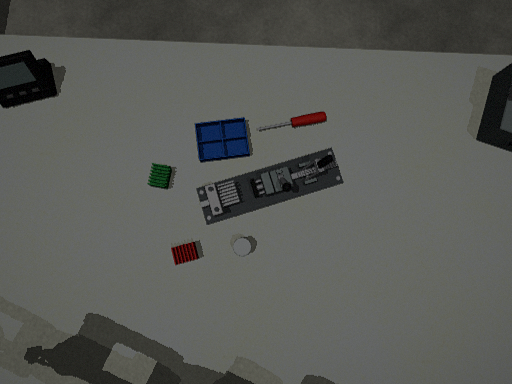

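The real clamp is at top (270,186): module with aluminium fins at (229,193), cam lever knob at (287,187) and trigger handle at (325,160). Lookalikes: the red finned block at (186,252), the green finned block at (161,176), and dark devices at the picture edges (28,80) and (495,110). I choose the finned grey module on the plate, and check it in one close crop.

```bash
cat > h.py <<'E'
from bench import *
import cv2, numpy as np
def ray(c,p):
    d=c["R"].T@np.array([(p[0]-c["cx"])/c["fx"],(p[1]-c["cy"])/c["fy"],1.]); return -c["R"].T@c["t"],d
def onz(c,p,z):
    o,d=ray(c,p); return o+d*(z-o[2])/d[2]
def tri(c1,p1,c2,p2):
    o1,d1=ray(c1,p1);o2,d2=ray(c2,p2)
    s=np.linalg.lstsq(np.c_[d1,-d2],o2-o1,rcond=None)[0]
    a,b=o1+s[0]*d1,o2+s[1]*d2; return (a+b)/2,np.linalg.norm(a-b)
def proj(c,X):
    q=c["R"]@np.asarray(X)+c["t"]; return np.array([c["cx"]+c["fx"]*q[0]/q[2],c["cy"]+c["fy"]*q[1]/q[2]])
E
python3 - <<'E'
from h import *
a=cv2.imread("pics/scene0.png");b=cv2.imread("pics/top0.png")
A=cv2.resize(a[160:320,160:310],None,fx=3.7,fy=3.7,interpolation=3)[:592,:555]
cv2.imwrite("pics/sc.png",A)
B=cv2.resize(b[135:240,185:355],None,fx=4.7,fy=4.7,interpolation=3)
cv2.imwrite("pics/tc.png",B)
# plate in top: dark, not white bench
hsv=cv2.cvtColor(b,cv2.COLOR_BGR2HSV)
m=(hsv[...,2]<95).astype(np.uint8); m[:130]=0;m[240:]=0;m[:,:185]=0;m[:,355:]=0
m=cv2.morphologyEx(m,cv2.MORPH_CLOSE,np.ones((9,9)))
m[hsv[...,0]*(hsv[...,1]>180)>100]=0
cs,_=cv2.findContours(m,0,2); k=max(cs,key=cv2.contourArea); r=cv2.minAreaRect(k); print(r)
bx=cv2.boxPoints(r);c=calibration("top")
W=np.array([onz(c,p,.012) for p in bx]);print(bx,W)
print([np.linalg.norm(W[i]-W[i-1]) for i in range(4)])
E
```

```text
((268.9756774902344, 184.54595947265625), (40.730892181396484, 143.58741760253906), 72.89727020263672)
[[194.36755 186.19461]
 [331.6054  143.96759]
 [343.5838  182.89731]
 [206.34595 225.12433]] [[ 0.57637537  0.19050787  0.012     ]
 [ 0.69061853 -0.13591482  0.012     ]
 [ 0.59576416 -0.16491546  0.012     ]
 [ 0.48536392  0.15794071  0.012     ]]
[np.float64(0.09666283934196121), np.float64(0.34583705535798087), np.float64(0.09918865677874408), np.float64(0.34121007424399713)]
```

View pics/tc.png

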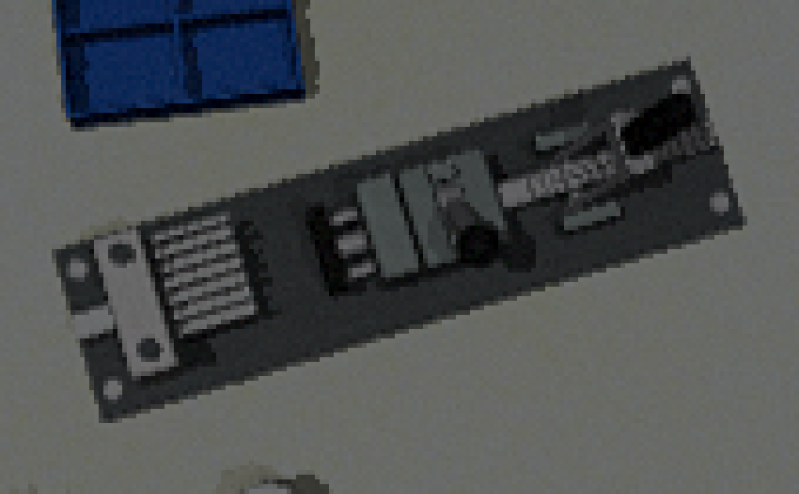

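View pics/sc.png

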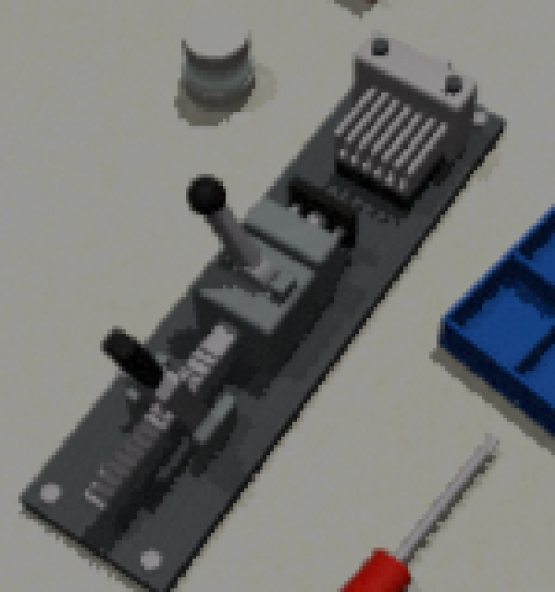

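Top crop shows plate corners (55,250), (688,60), (742,222), (105,420), knob (478,243), handle top (665,122), silver-finned module at (205,275) against the grey stop; the scene crop shows the knob at (207,195), black handle top (117,340), module fins (390,140). The choice is confirmed. Now the clamp's pose.

Run:
```python
from h import *
ct,cs=calibration("top"),calibration("scene")
T=lambda u,v:(185+(u+.5)/4.7-.5,135+(v+.5)/4.7-.5)
S=lambda u,v:(160+(u+.5)/3.7-.5,160+(v+.5)/3.7-.5)
# plate corners clamp coords
P=np.array([[.15,-.045],[-.19,-.045],[-.19,.045],[.15,.045]])
Wt=np.array([onz(ct,T(*p),.012)[:2] for p in[(55,250),(688,60),(742,222),(105,420)]])
Ws=np.array([onz(cs,S(*p),.012)[:2] for p in[(506,125),(165,592),(20,497)]])
def fit(P,W):
    a,b=P.mean(0),W.mean(0);U,_,V=np.linalg.svd((P-a).T@(W-b));R=(U@V).T
    if np.linalg.det(R)<0: V[1]*=-1;R=(U@V).T
    t=b-R@a;return R,t,W-(P@R.T+t)
for n,p,w in(("top",P,Wt),("scene",P[:3],Ws),("both",np.r_[P,P[:3]],np.r_[Wt,Ws])):
    R,t,e=fit(p,w);print(n,np.arctan2(R[1,0],R[0,0]),t,np.round(e*1000,1).tolist())
np.savez("clamp.npz",R=R,t=t)
k,e=tri(ct,T(478,243),cs,S(207,195));print("knob",k,e,"in clamp",R.T@(k[:2]-t))
k2=R@[-.042,56e-3*np.sin(.55)]+t;print("pred knob",k2,.066+.056*np.cos(.55))
th=.25;print("grip pred",R@[-.11-.11*np.sin(th),0]+t,.022+.11*np.cos(th))
print("handle top pred vs px",proj(ct,[*(R@[-.11-.13*np.sin(th),0]+t),.022+.13*np.cos(th)]),T(665,122))
for n,p,z in(("stop front top mid",(152,304),.067),("module top back mid",(238,270),.052)):
    print(n,R.T@(onz(ct,T(*p),z)[:2]-t))
print("R",R)
```

```text
top 1.9013502650690701 [0.57878597 0.03034766] [[0.0, -1.1], [-0.9, 0.3], [0.4, 1.7], [0.6, -1.0]]
scene 1.8984982731453912 [0.58116993 0.02867781] [[0.9, -3.7], [-0.7, 2.5], [-0.2, 1.3]]
both 1.900646765345433 [0.57975292 0.02959875] [[-1.1, -0.3], [-1.8, 1.2], [-0.5, 2.5], [-0.5, -0.3], [2.7, -4.7], [0.3, 1.3], [0.8, 0.3]]
knob [ 0.5670905  -0.0188121   0.11367849] 0.0012257195715661166 in clamp [-0.04169968  0.02766014]
pred knob [ 0.56566425 -0.01961782] 0.11374137323533232
grip pred [ 0.62419689 -0.10021856] 0.1285803663881709
handle top pred vs px [330.15404779 157.25192455] (326.09574468085106, 160.56382978723406)
stop front top mid [0.109014   0.00419371]
module top back mid [ 0.06535395 -0.00151054]
R [[-0.32390153 -0.9460908 ]
 [ 0.9460908  -0.32390153]]
```

{"api": "servo_tool", "payload": {"commands": "0 0 0.167 0 0 0 0; 0 0 0.167 0 0 0 0; 0 0 0.167 0 0 0 0; 0 0 0.167 0 0 0 0; 0 0 0.167 0 0 0 0"}}

```text
time_s: 0.72
eef_pos: [0.1358, 0.5584, 0.2307]
eef_rot: [0.0, 0.514, 0.858, -0.0]
wrist_force: [-0.7, 0.2, 0.2]
opening: 0.002
grasp_force: 0.0
```

{"api": "servo_tool", "payload": {"commands": "0 0 0.168 0 0 0 0; 0 0 0 -57 15 0 0; 0 0 0 -57 15 0 0; 0 0 0 -57 15 0 0; 0 0 0 -57 15 0 0"}}

```text
time_s: 1.35
eef_pos: [0.2669, 0.3607, 0.231]
eef_rot: [0.0, 0.582, 0.814, -0.0]
wrist_force: [0.5, 0.3, 1.2]
opening: -0.005
grasp_force: 0.0
```

{"api": "servo_tool", "payload": {"commands": "0 0 0 -57 15 0 0; 0 0 0 -57 15 0 0; 0 0 0 -57 15 0 0; 0 0 0 -57 15 0 0; 0 0 0 -57 15 0 0"}}

```text
time_s: 1.98
eef_pos: [0.4301, 0.115, 0.2312]
eef_rot: [0.0, 0.582, 0.813, 0.0]
wrist_force: [0.7, 0.5, 0.9]
opening: 0.001
grasp_force: 0.0
```

```bash
cat >> h.py <<'E'
from scipy.spatial.transform import Rotation as Ro
_z=np.load("clamp.npz"); R,t=_z["R"],_z["t"]; R3=np.eye(3);R3[:2,:2]=R
def plan(xc,yc,z,tilt=0):
    "shift (mm) and rotvec from now to clamp point; tool x=clamp x,y=-clamp y, z down, tilted by tilt about clamp y"
    o=get_obs();C=Ro.from_quat(np.roll(o["eef_rot"],-1)).as_matrix()
    G=R3@Ro.from_rotvec([0,tilt,0]).as_matrix()@np.diag([1.,-1,-1])
    p=np.r_[R@[xc,yc]+t,z]
    c=R3.T@(np.array(o["eef_pos"])-np.r_[t,0])
    print("t",o["time_s"],"tcp clamp mm",np.round(c*1e3,1),"f_clamp",np.round(R3.T@o["wrist_force"],1),"open",round(o["opening"],3),"gf",round(o["grasp_force"],1))
    print("shift now-axes",np.round(C.T@(p-o["eef_pos"])*1e3,1),"shift goal-axes",np.round(G.T@(p-o["eef_pos"])*1e3,1),"rotvec",np.round(Ro.from_matrix(C.T@G).as_rotvec(),3))
E
python3 -c "
from h import *
plan(-.042,.069,.23)"
```

```text
t 1.975 tcp clamp mm [129.3 113.9 231.2] f_clamp [ 0.3 -0.8  0.9] open 0.001 gf 0.0
shift now-axes [-171.2   45.1    1.2] shift goal-axes [-171.3   44.9    1.2] rotvec [ 0.    -0.    -0.001]
```

{"api": "servo_tool", "payload": {"commands": "0 0 0 -57 15 0 0; 0 0 0 -57 15 0 0; 0 0 0 -57 15 0 0; 0 0 0 0 0 50 0; 0 0 0 0 0 0 0"}}

```text
time_s: 2.6
eef_pos: [0.524, -0.0301, 0.1771]
eef_rot: [-0.005, 0.582, 0.813, -0.002]
wrist_force: [-0.6, -0.1, -1.3]
opening: 0.0
grasp_force: 0.0
```

```bash
python3 -c "
from h import *
plan(-.042,.069,.105)
c=calibration('wrist');im=camera('wrist');cv2.imwrite('pics/w1.png',im)
for n,X in(('knob',[-.042,.0293,.1137]),('grip',[-.1372,0,.1286])):
  print(n,proj(c,np.r_[R@X[:2]+t,X[2]]))
"
```

```text
t 2.6 tcp clamp mm [-38.4  72.1 177.1] f_clamp [ 0.1  0.6 -1.3] open 0.0 gf 0.0
shift now-axes [-4.   3.6 72.1] shift goal-axes [-3.6  3.1 72.1] rotvec [-0.008 -0.006 -0.002]
knob [318.08997766 209.50983996]
grip [355.55486306 340.44072934]
```

View pics/w1.png

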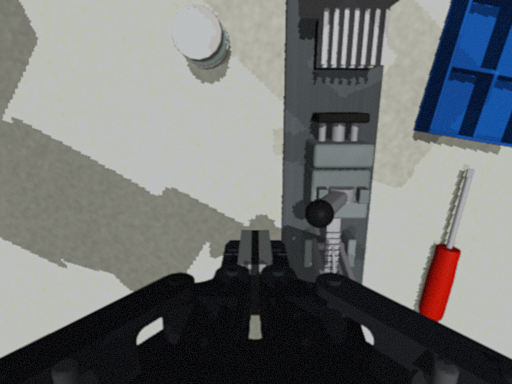

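The wrist view shows the black knob at (320,213), within 4 px of the prediction, just to the right of the shut fingertips (255,245). The jar at (200,35) and the screwdriver (450,240) are clear. Down beside the knob, then push.

{"api": "servo_tool", "payload": {"commands": "0 0 0 -4 0 36 0; 0 0 0 0 0 36 0; 0 0 0 0 8 0 0; 0 0 0 0 10 0 0; 0 0 0 0 10 0 0"}}

```text
time_s: 3.28
eef_pos: [0.5554, -0.0259, 0.1143]
eef_rot: [0.0, 0.581, 0.814, -0.002]
wrist_force: [-31.3, -3.6, 49.4]
opening: 0.0
grasp_force: 23.9
```

{"api": "servo_tool", "payload": {"commands": "0 0 0 0 10 0 0; 0 0 0 0 10 0 0; 0 0 0 0 10 0 0; 0 0 0 0 8 0 0; 0 0 0 0 0 0 0"}}

```text
time_s: 3.9
eef_pos: [0.5929, -0.0126, 0.1112]
eef_rot: [0.002, 0.581, 0.814, 0.001]
wrist_force: [-1.0, -0.5, 0.6]
opening: 0.0
grasp_force: 0.0
```

```bash
python3 -c "
from h import *
plan(-.042,-.0055,.105)"
```

```text
t 3.9 tcp clamp mm [-44.2   1.2 111.2] f_clamp [-0.2  1.1  0.6] open 0.0 gf 0.0
shift now-axes [2.2 6.7 6.3] shift goal-axes [2.2 6.7 6.2] rotvec [0.003 0.002 0.   ]
```

```bash
python3 -c "
from h import *
im=camera('scene');A=cv2.resize(im[160:320,160:310],None,fx=3.7,fy=3.7,interpolation=3);im=camera('wrist')
B=cv2.resize(im[100:340,230:430],None,fx=1.2,fy=1.2)
o=np.zeros((592,800,3),np.uint8);o[:,:555]=A;o[:288,556:796]=B
cv2.imwrite('pics/v2.png',o)"
```

```text
(no output)
```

View pics/v2.png

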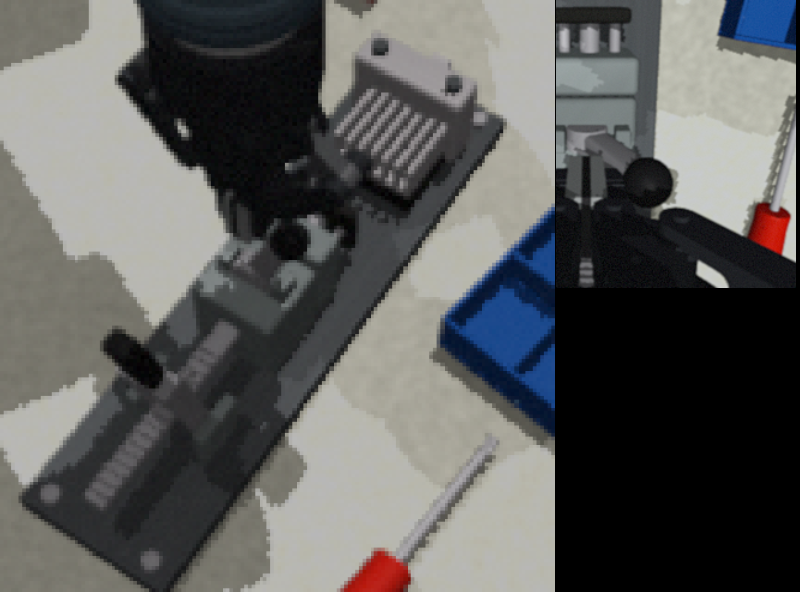

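The lever is over on the -y side: knob at crop (291,240) in the scene view, (650,182) in the wrist inset. Next: its angle from that pixel.

```bash
python3 -c "
from h import *
c=calibration('scene');o,d=ray(c,(160+291.5/3.7-.5,160+240.5/3.7-.5))
o=R3.T@(o-np.r_[t,0]);d=R3.T@d;p=o+d*(-.042-o[0])/d[0];print(p,np.arctan2(-p[1],p[2]-.066)+.55,np.hypot(p[1],p[2]-.066))
plan(-.042,-.012,.109)"
```

```text
[-0.042      -0.02197801  0.11625591] 0.9622609757753133 0.05485152460442429
t 4.0 tcp clamp mm [-43.7   2.9 109.5] f_clamp [ 0.5 -0.9 -0.2] open -0.0 gf 0.0
shift now-axes [ 1.7 14.9  0.5] shift goal-axes [ 1.7 14.9  0.5] rotvec [ 0. -0. -0.]
```

{"api": "servo_tool", "payload": {"commands": "0 0 0 0 3 0 0; 0 0 0 0 3 0 0; 0 0 0 0 2 0 0; 0 0 0 0 0 0 0"}}

```text
time_s: 4.5
eef_pos: [0.5986, -0.0103, 0.109]
eef_rot: [-0.0, 0.582, 0.813, -0.0]
wrist_force: [-1.7, -1.0, -0.2]
opening: 0.001
grasp_force: 0.6
```

{"api": "servo_tool", "payload": {"commands": "0 0 0 0 1.5 0 0; 0 0 0 0 1 0 0; 0 0 0 0 0 0 0"}}

```text
time_s: 4.88
eef_pos: [0.6011, -0.0095, 0.1093]
eef_rot: [0.0, 0.582, 0.813, 0.0]
wrist_force: [-1.9, 0.1, -0.9]
opening: 0.004
grasp_force: 0.6
```

```bash
python3 -c "
from h import *
plan(-.042,-.0055,.105)
im=camera('scene');A=im[160:320,160:310]
cv2.imwrite('pics/v3.png',A)
g=(A.max(2)<40).astype(np.uint8);g[:52]=0;g[75:]=0;g[:,:70]=0;g[:,92:]=0
print(*[''.join('#' if v else '.' for v in r[70:92]) for r in g[52:75]],sep='\n')"
```

```text
t 4.875 tcp clamp mm [-43.9  -7.6 109.3] f_clamp [ 0.7  1.7 -0.9] open 0.004 gf 0.6
shift now-axes [ 1.9 -2.1  4.3] shift goal-axes [ 1.9 -2.1  4.3] rotvec [ 0.     0.    -0.001]
###################.##
###################.##
######################
######################
######################
######################
######################
.#####################
..####################
..##############..###.
..#######.####........
..############........
..##############......
..##############......
..###############.....
...##.###########.....
......###########.....
......###########....#
......##########.....#
.......#########.....#
........########.....#
.....................#
.....................#
```

```bash
python3 -c "
from h import *
c=calibration('scene')
for px in((241.3,226.8),(241.3,227.5)):
  o,d=ray(c,px)
  o=R3.T@(o-np.r_[t,0]);d=R3.T@d;p=o+d*(-.042-o[0])/d[0];print(p,np.arctan2(-p[1],p[2]-.066)+.55)
"
```

```text
[-0.042      -0.02843925  0.11423265] 1.0827569604750842
[-0.042      -0.02840397  0.11178127] 1.1053046998964935
```

{"api": "servo_tool", "payload": {"commands": "0 0 0 0 1.5 0 0; 0 0 0 0 0 0 0"}}

```text
time_s: 5.18
eef_pos: [0.6018, -0.0093, 0.1092]
eef_rot: [-0.001, 0.582, 0.813, -0.001]
wrist_force: [-5.3, -1.0, 0.7]
opening: 0.003
grasp_force: 2.7
```

{"api": "servo_tool", "payload": {"commands": "0 0 0 0 -10 0 0; 0 0 0 0 -5 -50 0.5; 0 0 0 0 0 -50 0.6; 0 -0.125 0 -50 0 0 0.6; 0 -0.125 0 -50 0 0 0.6"}}

```text
time_s: 5.8
eef_pos: [0.6214, -0.1094, 0.2173]
eef_rot: [0.104, 0.577, 0.807, -0.073]
wrist_force: [-0.3, 0.0, 0.1]
opening: 0.599
grasp_force: 0.0
```

{"api": "servo_tool", "payload": {"commands": "0 0 0 0 0 0 0.6"}}

```text
time_s: 5.92
eef_pos: [0.6209, -0.1093, 0.2163]
eef_rot: [0.103, 0.578, 0.807, -0.072]
wrist_force: [0.2, 0.8, 0.1]
opening: 0.604
grasp_force: 0.0
```

```bash
python3 -c "
from h import *
plan(-.1471,0,.1673,-.25)
c=calibration('wrist');im=camera('wrist')
for n,X in(('top',[-.1422,0,.148]),('grip',[-.1372,0,.1286]),('bot',[-.1283,0,.0937]),('knob free',[-.042,-.0293,.1137])):
  print(n,proj(c,np.r_[R@X[:2]+t,X[2]]))
cv2.imwrite('pics/w4.png',im)
"
```

```text
t 5.925 tcp clamp mm [-144.8    6.1  216.3] f_clamp [ 0.6 -0.5  0.1] open 0.604 gf 0.0
shift now-axes [10.   6.  48.1] shift goal-axes [-14.4   6.1  46.9] rotvec [ 0.002  0.502 -0.002]
top [264.33009463 175.88345187]
grip [263.68424986 157.38801598]
bot [262.70410147 129.46947962]
knob free [312.87368867   4.47011974]
```

View pics/w4.png

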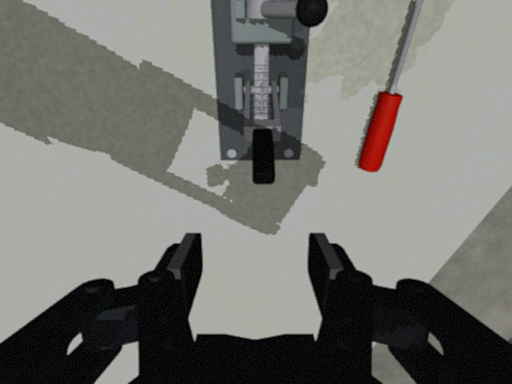

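The handle is at (263,155), as predicted and centred; the knob is free at (312,9). The tilt sign was wrong, so turn back by 0.5 rad.

{"api": "servo_tool", "payload": {"commands": "0 0.167 0 0 0 0 0.6; 0 0.167 0 0 0 0 0.6; 0 0.167 0 0 0 0 0.6; 0 0 0 -14 6 20 0.6; 0 0 0 0 0 20 0.6"}}

```text
time_s: 6.6
eef_pos: [0.6273, -0.1098, 0.1721]
eef_rot: [-0.102, 0.578, 0.807, 0.073]
wrist_force: [-0.6, 1.7, -0.4]
opening: 0.6
grasp_force: 0.0
```

{"api": "servo_tool", "payload": {"commands": "0 0 0 0 0 0 0.6"}}

```text
time_s: 6.72
eef_pos: [0.6255, -0.1075, 0.171]
eef_rot: [-0.104, 0.577, 0.807, 0.073]
wrist_force: [-0.1, 0.3, 0.1]
opening: 0.6
grasp_force: 0.0
```

```bash
python3 -c "
from h import *
plan(-.1325,0,.1102,-.25)"
```

```text
t 6.725 tcp clamp mm [-144.5    1.2  171. ] f_clamp [0.3 0.  0.1] open 0.6 gf 0.0
shift now-axes [-3.8  1.4 61.8] shift goal-axes [-3.4  1.2 61.9] rotvec [-0.003 -0.005 -0.   ]
```

{"api": "servo_tool", "payload": {"commands": "0 0 0 -3 1 20 0.6; 0 0 0 0 0 21 0.6; 0 0 0 0 0 21 0.6; 0 0 0 0 0 0 0.6; 0 0 0 0 0 0 0.2"}}

```text
time_s: 7.35
eef_pos: [0.6245, -0.0976, 0.1127]
eef_rot: [-0.102, 0.577, 0.807, 0.073]
wrist_force: [-0.4, -0.9, -0.2]
opening: 0.404
grasp_force: 0.0
```

{"api": "servo_tool", "payload": {"commands": "0 0 0 0 0 0 0.15; 0 0 0 0 0 0 0; 0 0 0 0 0 0 0; 0 0 0 0 0 0 0"}}

```text
time_s: 7.85
eef_pos: [0.6237, -0.0985, 0.1136]
eef_rot: [-0.102, 0.577, 0.807, 0.072]
wrist_force: [-4.8, -2.1, 3.7]
opening: 0.173
grasp_force: 59.0
```

```bash
python3 -c "
from h import *
plan(-.1325,0,.1102,-.25)
for n in('scene','top'): cv2.imwrite('pics/%s_a.png'%n,camera(n))"
```

```text
t 7.85 tcp clamp mm [-1.354e+02 -1.000e-01  1.136e+02] f_clamp [-0.4  5.2  3.7] open 0.173 gf 59.0
shift now-axes [ 2.  -0.1  4. ] shift goal-axes [ 2.  -0.1  4. ] rotvec [-0.001 -0.    -0.001]
```

Gripped (opening 0.173, 59 N) with the TCP 95 mm from the pivot. Two near-full strokes bring at most 44 mm, still short of the module contact at about 49 mm.

{"api": "servo_tool", "payload": {"commands": "0 -0.094 0 8.9 0 0.4 0; 0 -0.094 0 8.9 0 0.4 0; 0 -0.094 0 8.9 0 0.4 0; 0 -0.094 0 8.9 0 0.4 0; 0 -0.094 0 8.9 0 0.4 0"}}

```text
time_s: 8.57
eef_pos: [0.6095, -0.0571, 0.1149]
eef_rot: [0.091, 0.578, 0.808, -0.065]
wrist_force: [-5.9, -6.4, -1.1]
opening: 0.178
grasp_force: 58.7
```

{"api": "servo_tool", "payload": {"commands": "0 0 0 0 0 0 0; 0 0 0 0 0 0 0"}}

```text
time_s: 8.82
eef_pos: [0.6092, -0.0563, 0.1146]
eef_rot: [0.089, 0.578, 0.809, -0.065]
wrist_force: [-7.7, -2.2, 5.9]
opening: 0.178
grasp_force: 59.9
```

Run:
```python
from h import *
plan(-.085,0,.1136,.22)
B=camera("top");A=camera("scene");W=camera("wrist")
cv2.imwrite("pics/top_b.png",B);cv2.imwrite("pics/scene_b.png",A);cv2.imwrite("pics/wrist_b.png",W)
o=np.zeros((600,800,3),np.uint8)
b=cv2.resize(B[150:230,190:300],None,fx=3.6,fy=3.6,interpolation=3);o[:288,:396]=b
a=cv2.resize(A[165:255,210:310],None,fx=4,fy=4,interpolation=3);o[:360,400:800]=a
w=cv2.resize(W[:220,150:400],None,fx=1.4,fy=1.4);o[290:598,:350]=w
cv2.imwrite("pics/v5.png",o)
```

```text
t 8.825 tcp clamp mm [-90.8  -0.  114.6] f_clamp [0.4 8.  5.9] open 0.178 gf 59.9
shift now-axes [ 5.9 -0.  -0.3] shift goal-axes [ 5.9 -0.  -0.3] rotvec [-0.002  0.    -0.   ]
```

View pics/v5.png

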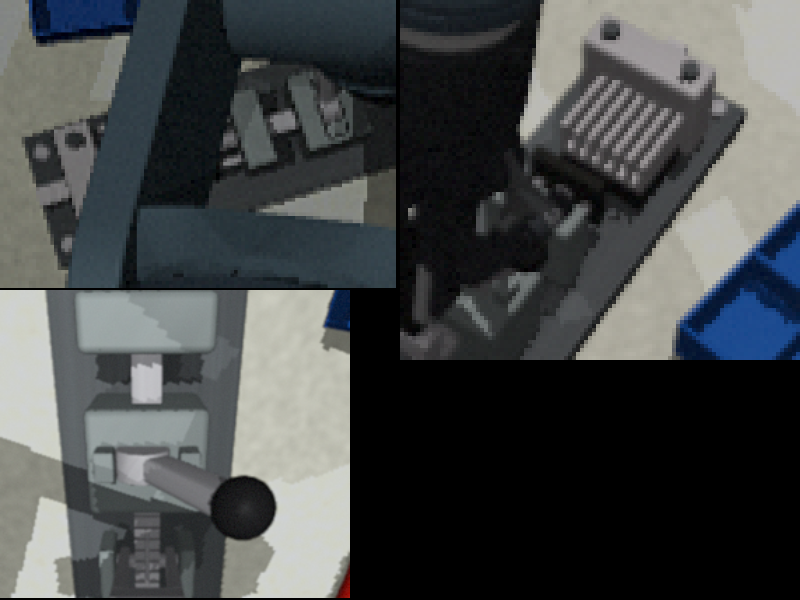

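The jaw moved forward (wrist inset: jaw's rear top edge at (147,352), housing front edge at (147,410)); the lever is still over. I measure the jaw against the housing edge at x = -22 mm.

Run:
```python
from h import *
c=calibration("wrist")
f=lambda px,z:np.round((R3.T@(onz(c,px,z)-np.r_[t,0]))*1e3,1)
print("jaw rear",f((255,44.3),.062),"housing front top",f((255,(397-290)/1.4),.062), f((255,(410-290)/1.4),.062),"housing rear",f((255,(512-290)/1.4),.062))
W=cv2.imread("pics/wrist_b.png");g=cv2.cvtColor(W,6)
print(g[35:100,240].tolist());print(g[35:100,275].tolist())
```

```text
jaw rear [-4.3  0.4 62. ] housing front top [-19.9   0.4  62. ] [-24.7   0.4  62. ] housing rear [-67.2   0.4  62. ]
[162, 161, 162, 162, 162, 151, 143, 133, 121, 101, 74, 57, 53, 57, 56, 57, 56, 55, 52, 61, 56, 54, 60, 56, 58, 58, 57, 57, 56, 50, 43, 39, 58, 83, 89, 84, 85, 87, 77, 70, 67, 68, 67, 71, 71, 71, 69, 72, 68, 73, 85, 102, 132, 142, 151, 155, 157, 158, 158, 158, 158, 159, 159, 157, 159]
[141, 150, 159, 160, 160, 151, 140, 130, 119, 97, 64, 43, 38, 41, 46, 41, 43, 43, 43, 44, 39, 47, 49, 45, 44, 41, 47, 45, 44, 45, 45, 56, 79, 87, 87, 87, 86, 86, 74, 67, 67, 67, 68, 66, 70, 71, 70, 70, 72, 73, 85, 102, 139, 148, 153, 154, 157, 158, 156, 156, 155, 156, 156, 157, 157]
```

{"api": "servo_tool", "payload": {"commands": "0 0.094 0 -8.9 0 0.4 0; 0 0.094 0 -8.9 0 0.4 0; 0 0.094 0 -8.9 0 0.4 0; 0 0.094 0 -8.9 0 0.4 0; 0 0.098 0 -9.4 0 0.4 0"}}

```text
time_s: 9.6
eef_pos: [0.6236, -0.0983, 0.1136]
eef_rot: [-0.105, 0.577, 0.807, 0.075]
wrist_force: [-5.2, 2.2, -2.8]
opening: 0.178
grasp_force: 58.7
```

{"api": "servo_tool", "payload": {"commands": "0 0 0 0 0 0 0; 0 0 0 0 0 0 0"}}

```text
time_s: 9.85
eef_pos: [0.6237, -0.0985, 0.1135]
eef_rot: [-0.104, 0.577, 0.807, 0.073]
wrist_force: [-6.9, -0.5, 3.9]
opening: 0.174
grasp_force: 59.9
```

Run:
```python
from h import *
plan(-.1325,0,.1136,-.25)
```

```text
t 9.85 tcp clamp mm [-1.355e+02 -1.000e-01  1.135e+02] f_clamp [1.8 6.7 3.9] open 0.174 gf 59.9
shift now-axes [ 2.9 -0.1  0.7] shift goal-axes [ 2.9 -0.1  0.7] rotvec [-0.001 -0.005 -0.001]
```

{"api": "servo_tool", "payload": {"commands": "0 -0.094 0 8.9 0 0.4 0; 0 -0.094 0 8.9 0 0.4 0; 0 -0.094 0 8.9 0 0.4 0; 0 -0.094 0 8.9 0 0.4 0; 0 -0.094 0 8.9 0 0.4 0"}}

```text
time_s: 10.48
eef_pos: [0.6096, -0.0572, 0.1149]
eef_rot: [0.089, 0.578, 0.808, -0.064]
wrist_force: [-5.3, -7.2, -3.8]
opening: 0.178
grasp_force: 58.9
```

{"api": "servo_tool", "payload": {"commands": "0 0 0 0 0 0 0; 0 0 0 0 0 0 0"}}

```text
time_s: 10.72
eef_pos: [0.6093, -0.0565, 0.1147]
eef_rot: [0.088, 0.578, 0.809, -0.064]
wrist_force: [-6.4, -2.1, 4.4]
opening: 0.179
grasp_force: 60.1
```

```bash
cat >> h.py <<'E'
def jaw(tag):
    "rear top edge of jaw (z=62 mm) in the wrist picture, from the brightness drop on four columns"
    plan(-.085,0,.1136,.22)
    c=calibration("wrist");W=camera("wrist");cv2.imwrite(f"pics/wrist_{tag}.png",W)
    g=cv2.GaussianBlur(cv2.cvtColor(W,6),(3,3),0).astype(int)
    for u in(235,240,270,275):
        v=g[:75,u]; d=np.diff(v); k=int(np.argmin(d)); print(u,k,d[k],"x",np.round((R3.T@(onz(c,(u,k+.5),.062)-np.r_[t,0]))[0]*1e3,1),end="; ")
    print()
E
python3 -c "
from h import *
jaw('c')"
```

```text
t 10.725 tcp clamp mm [-91.1  -0.  114.7] f_clamp [0.1 6.7 4.4] open 0.179 gf 60.1
shift now-axes [ 6.2 -0.  -0.3] shift goal-axes [ 6.2 -0.  -0.3] rotvec [-0.001 -0.003  0.   ]
235 3 -24 x 13.7; 240 3 -16 x 13.7; 270 2 -17 x 14.1; 275 2 -17 x 14.1;
```

{"api": "servo_tool", "payload": {"commands": "0 0.094 0 -8.9 0 0.4 0; 0 0.094 0 -8.9 0 0.4 0; 0 0.094 0 -8.9 0 0.4 0; 0 0.094 0 -8.9 0 0.4 0; 0 0.096 0 -9 0 0.4 0"}}

```text
time_s: 11.4
eef_pos: [0.6236, -0.0985, 0.1135]
eef_rot: [-0.105, 0.577, 0.807, 0.075]
wrist_force: [-4.9, 1.7, -2.9]
opening: 0.177
grasp_force: 59.1
```

{"api": "servo_tool", "payload": {"commands": "0 0 0 0 0 0 0; 0 0 0 0 0 0 0"}}

```text
time_s: 11.65
eef_pos: [0.6237, -0.0985, 0.1135]
eef_rot: [-0.104, 0.577, 0.807, 0.073]
wrist_force: [-5.4, -1.4, 3.8]
opening: 0.175
grasp_force: 60.1
```

Run:
```python
from h import *
plan(-.1325,0,.1136,-.25)
c=calibration("wrist");W=camera("wrist");cv2.imwrite("pics/wrist_d.png",W)
import pickle;pickle.dump(c,open("cd.pkl","wb"))
print(proj(c,np.r_[R@[.034,0]+t,.062]),proj(c,np.r_[R@[.109,0]+t,.067]))
cv2.imwrite("pics/v6.png",cv2.resize(W[0:300,160:360],None,fx=2,fy=2,interpolation=2))
```

```text
t 11.65 tcp clamp mm [-1.354e+02 -1.000e-01  1.135e+02] f_clamp [0.4 5.6 3.8] open 0.175 gf 60.1
shift now-axes [ 2.9 -0.1  0.6] shift goal-axes [ 2.9 -0.1  0.6] rotvec [-0.001 -0.005 -0.002]
[255.28757889 -30.98089855] [ 255.12406987 -157.44314426]
```

View pics/v6.png

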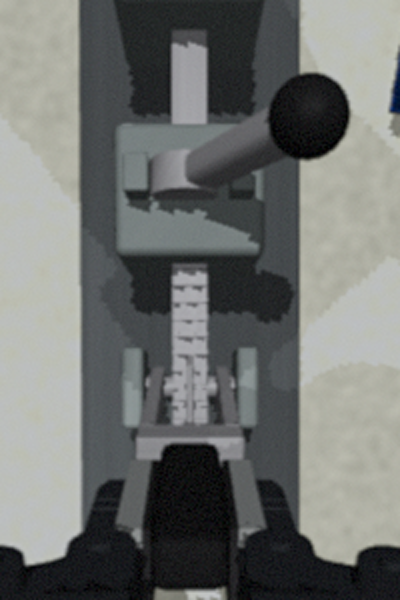

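The wrist view shows the lever still over (knob (310,115)) and the toothed bar; the jaw is out of view at the top. From here I measure by brightness profiles along the clamp's x in the scene and top pictures.

```bash
cat >> h.py <<'E'
def prof(im,c,y,z,x0=-.03,x1=.125,n=78):
    xs=np.linspace(x0,x1,n);P=np.array([proj(c,np.r_[R@[x,y]+t,z]) for x in xs],np.float32)
    v=cv2.remap(im,P[None,:,0],P[None,:,1],1)[0].astype(int)
    return xs,v
def show(im,c,y,z):
    xs,v=prof(im,c,y,z);g=v.max(1)
    print(f"y{y} z{z} x=-30..125 step {1000*(xs[1]-xs[0]):.1f}:",*g)
E
python3 - <<'E'
from h import *
cs,ct=calibration("scene"),calibration("top")
S=camera("scene");T=camera("top");cv2.imwrite("pics/scene_d.png",S);cv2.imwrite("pics/top_d.png",T)
for n in"abd":
    im=cv2.imread(f"pics/scene_{n}.png");print("scene",n);show(im,cs,-.018,.062);show(im,cs,-.022,.062)
    im=cv2.imread(f"pics/top_{n}.png");print("top",n);show(im,ct,-.018,.062);show(im,ct,.018,.062)
E
```

```text
scene a
y-0.018 z0.062 x=-30..125 step 2.0: 102 83 36 8 9 13 16 15 13 16 64 109 114 116 107 80 63 38 25 7 4 12 21 28 34 51 57 66 49 35 31 25 8 9 15 34 76 109 130 93 71 71 87 88 88 89 95 93 97 95 96 96 103 111 114 110 107 107 112 105 95 73 65 61 62 62 70 107 147 168 156 132 111 88 85 81 96 117
y-0.022 z0.062 x=-30..125 step 2.0: 105 104 91 54 27 26 44 53 87 93 97 94 95 97 86 73 62 54 20 7 9 15 14 27 39 40 45 53 38 33 30 23 13 10 13 36 53 70 64 78 83 67 103 115 122 112 114 114 119 117 120 131 127 123 117 122 121 134 114 122 117 89 69 60 60 61 72 108 144 160 139 103 40 57 70 80 91 119
top a
y-0.018 z0.062 x=-30..125 step 2.0: 83 84 86 85 72 22 61 85 88 87 88 89 89 93 89 62 33 43 48 47 48 49 51 45 21 19 15 27 40 49 49 49 51 49 51 51 50 49 51 48 45 46 44 33 18 21 73 103 110 118 106 102 87 129 128 113 117 141 120 112 114 125 119 105 106 115 35 45 119 145 132 129 135 109 124 141 146 147
y0.018 z0.062 x=-30..125 step 2.0: 88 89 89 85 65 24 67 90 90 89 90 90 92 92 87 53 59 95 109 113 102 103 76 40 21 20 15 10 21 44 52 50 51 53 52 51 48 49 51 50 50 53 42 29 19 28 65 124 129 133 125 123 132 133
[... 1748 characters left out ...]
131 128 123 117 122 122 134 115 123 117 88 68 59 60 60 71 108 144 159 139 103 37 59 72 81 91 120
top d
y-0.018 z0.062 x=-30..125 step 2.0: 84 85 86 85 75 35 41 47 49 49 48 49 47 49 49 48 47 46 44 40 42 46 46 44 74 89 90 90 90 90 90 92 88 49 41 46 47 50 48 49 47 33 23 18 16 25 73 97 109 119 106 104 88 128 128 113 115 139 121 113 115 126 119 105 108 117 34 46 120 147 132 129 134 107 125 139 147 147
y0.018 z0.062 x=-30..125 step 2.0: 87 87 89 86 66 29 33 44 50 51 51 50 51 51 52 52 52 41 22 18 24 22 21 36 72 95 90 89 90 91 93 92 83 50 107 104 102 114 114 93 45 32 14 13 12 23 64 122 130 132 124 122 131 132 127 124 135 132 119 124 135 130 124 105 74 54 36 51 104 128 126 118 111 104 116 143 148 147
```

Run:
```python
from h import *
cs,ct=calibration("scene"),calibration("top")
for n,c in(("scene",cs),("top",ct)):
    im=cv2.imread(f"pics/{n}_d.png")
    for y,z,a,b in((-.03,.067,.098,.122),(.03,.067,.098,.122),(-.012,.052,.055,.08),(.012,.052,.055,.08),(-.012,.052,.094,.114),(.012,.052,.094,.114)):
        xs,v=prof(im,c,y,z,a,b,int(round((b-a)*1000))+1);print(n,y,z,f"x from {a*1e3:.0f} step1:",*v.max(1))
```

```text
scene -0.03 0.067 x from 98 step1: 64 69 78 96 117 140 154 164 172 176 173 172 170 168 167 162 159 164 168 168 170 173 172 170 171
scene 0.03 0.067 x from 98 step1: 76 74 78 85 100 117 133 141 147 151 152 151 150 134 117 104 94 92 90 85 87 93 99 109 123
scene -0.012 0.052 x from 55 step1: 20 23 26 34 47 64 85 108 127 137 136 132 134 140 132 130 139 136 132 138 143 139 138 135 138 140
scene 0.012 0.052 x from 55 step1: 21 24 28 32 39 54 76 98 113 120 121 126 136 126 120 125 132 123 124 130 130 127 127 124 124 121
scene -0.012 0.052 x from 94 step1: 150 157 142 124 108 95 81 71 65 62 61 59 59 59 61 68 78 91 114 137 156
scene 0.012 0.052 x from 94 step1: 123 119 115 120 132 111 89 68 60 57 55 55 56 57 60 68 79 94 115 136 155
top -0.03 0.067 x from 98 step1: 56 55 54 51 48 44 53 75 102 127 150 148 145 147 146 144 137 130 131 135 139 137 135 139 149
top 0.03 0.067 x from 98 step1: 23 22 22 22 23 26 34 44 77 109 121 125 127 127 124 98 76 78 83 91 100 110 118 125 128
top -0.012 0.052 x from 55 step1: 18 16 16 18 17 19 34 61 83 97 107 111 116 117 111 108 101 94 99 111 121 121 118 108 100 101
top 0.012 0.052 x from 55 step1: 15 16 15 15 14 12 24 55 82 90 94 99 108 115 108 103 99 95 94 95 98 105 108 103 100 94
top -0.012 0.052 x from 94 step1: 120 106 98 114 136 122 87 64 47 33 34 40 68 109 138 144 148 146 144 145 146
top 0.012 0.052 x from 94 step1: 100 94 90 90 94 102 102 87 55 30 31 35 58 93 120 134 146 145 143 143 145
```

The profiles are clear: jaw at 34.7 mm now. Since 0.016 means against the jaw, the pad's face stands 24 mm ahead of the jaw, so stop contact is near 37–42 mm travel. The next stroke is the last one and goes in small steps, watching jaw and module edges.

```bash
cat >> h.py <<'E'
def edge(im,c,ys,z,a,b,lev,up):
    r=[]
    for y in ys:
        xs,v=prof(im,c,y,z,a,b,int((b-a)*2000)+1);g=v.max(1)*1.
        s=(g-lev)*(1 if up else -1)
        k=np.where((s[:-1]<0)&(s[1:]>=0))[0]
        r.append(np.nan if len(k)==0 else 1e3*(xs[k[0]]-s[k[0]]/(s[k[0]+1]-s[k[0]])*(xs[1]-xs[0])))
    return np.round(r,1)
def meas(tag=None):
    if tag:
        plan(-.085,0,.1136,.22)
        o=get_obs();print("torque clamp",np.round(R3.T@o["torque"],2))
        for n in("scene","top"): cv2.imwrite(f"pics/{n}_{tag}.png",camera(n))
        tags=[tag]
    else: tags="abd"
    for g in tags:
        for n,j0 in(("scene",60),("top",60)):
            c=calibration(n);im=cv2.imread(f"pics/{n}_{g}.png")
            # jaw front: last falling crossing search from the jaw's middle
            fr=[]
            for y in(-.022,-.018,-.014,.018):
                xs,v=prof(im,c,y,.062,-.01,.07,161);q=v.max(1); best=np.nan
                hi=np.where((q[:-1]>=j0)&(q[1:]<j0))[0]
                fr.append([round(1e3*xs[k],1) for k in hi])
            print(g,n,"jaw fall",fr,"module rear",edge(im,c,(-.016,-.008,.008,.016),.052,.052,.08,70,1))
E
python3 -c "
from h import *
meas()"
```

```text
a scene jaw fall [[np.float64(2.5)], [np.float64(2.5), np.float64(25.0)], [np.float64(0.0), np.float64(48.0), np.float64(52.0)], [np.float64(9.0)]] module rear [62.2 63.2 61.6 60. ]
a top jaw fall [[np.float64(-0.5)], [np.float64(0.0)], [np.float64(0.0), np.float64(8.0)], [np.float64(-0.5), np.float64(15.0)]] module rear [63.8 63.3 62.6 62.8]
b scene jaw fall [[np.float64(19.5)], [np.float64(19.5)], [], [np.float64(3.5), np.float64(25.0)]] module rear [60.  61.5 59.  59.7]
b top jaw fall [[np.float64(13.0)], [np.float64(15.5)], [np.float64(17.5)], [np.float64(18.5), np.float64(33.0)]] module rear [70.8 75.5  nan  nan]
d scene jaw fall [[np.float64(37.5)], [np.float64(37.0)], [np.float64(35.5)], [np.float64(5.0), np.float64(44.0)]] module rear [63.  63.4 63.5 61.8]
d top jaw fall [[np.float64(36.5)], [np.float64(35.5)], [np.float64(36.0), np.float64(42.0)], [np.float64(35.5), np.float64(49.5)]] module rear [63.8 63.3 62.7 62.9]
```

{"api": "servo_tool", "payload": {"commands": "0 -0.1 0 9.5 0 0.5 0; 0 -0.1 0 9.5 0 0.5 0; 0 0 0 0 0 0 0; 0 0 0 0 0 0 0"}}

```text
time_s: 12.3
eef_pos: [0.6176, -0.0807, 0.1166]
eef_rot: [-0.022, 0.581, 0.813, 0.015]
wrist_force: [-5.6, -4.2, 2.6]
opening: 0.176
grasp_force: 60.1
```

```bash
python3 -c "
from h import *
meas('e')"
```

```text
t 12.3 tcp clamp mm [-1.166e+02 -1.000e-01  1.166e+02] f_clamp [-2.1  6.7  2.6] open 0.176 gf 60.1
shift now-axes [31.4 -0.1  4.6] shift goal-axes [31.5 -0.1 -4. ] rotvec [-0.001 -0.273  0.   ]
torque clamp [0.87 0.17 0.1 ]
e scene jaw fall [[np.float64(41.5)], [np.float64(42.0)], [np.float64(41.5)], [np.float64(11.5), np.float64(48.0)]] module rear [67.  66.7 67.2 66.8]
e top jaw fall [[np.float64(41.5)], [np.float64(41.5)], [np.float64(41.5)], [np.float64(54.5)]] module rear [66.  65.2 65.3 64.9]
```

{"api": "servo_tool", "payload": {"commands": "0 -0.06 0 5.7 0 0.2 0; 0 -0.06 0 5.7 0 0.2 0; 0 0 0 0 0 0 0; 0 0 0 0 0 0 0"}}

```text
time_s: 12.9
eef_pos: [0.6141, -0.0704, 0.1166]
eef_rot: [0.027, 0.581, 0.813, -0.02]
wrist_force: [-6.5, -4.4, 3.0]
opening: 0.176
grasp_force: 60.2
```

```bash
python3 -c "
from h import *
meas('f')
for n in('scene','top'):
  im=cv2.imread('pics/%s_f.png'%n);c=calibration(n)
  for y in(-.018,.018):show(im,c,y,.062)
  show(im,c,-.014,.058)"
```

```text
t 12.9 tcp clamp mm [-1.057e+02 -1.000e-01  1.166e+02] f_clamp [-2.1  7.6  3. ] open 0.176 gf 60.2
shift now-axes [20.8 -0.1  1.6] shift goal-axes [20.8 -0.1 -1.6] rotvec [-0.001 -0.153 -0.   ]
torque clamp [ 0.98  0.32 -0.11]
f scene jaw fall [[np.float64(12.5), np.float64(43.5)], [np.float64(44.5)], [np.float64(44.5)], [np.float64(15.5), np.float64(48.0)]] module rear [66.4 66.5 66.5 66.3]
f top jaw fall [[np.float64(44.5)], [np.float64(45.0)], [np.float64(44.5)], [np.float64(9.5), np.float64(44.5), np.float64(54.5)]] module rear [66.2 65.2 65.5 65. ]
y-0.018 z0.062 x=-30..125 step 2.0: 106 86 40 12 17 16 15 17 17 15 23 32 33 33 33 36 41 42 42 47 54 55 49 42 43 44 47 61 91 114 123 122 122 122 122 121 113 76 14 10 14 22 26 43 66 90 99 97 95 95 98 97 98 97 95 94 95 94 95 87 78 68 65 63 60 60 68 98 134 156 141 116 100 80 76 73 87 107
y0.018 z0.062 x=-30..125 step 2.0: 28 29 34 38 38 38 40 53 80 83 84 78 76 75 75 77 78 81 85 83 82 80 72 55 46 43 44 60 88 112 119 120 120 120 120 121 115 93 73 58 46 37 37 40 57 83 93 85 91 88 94 84 90 83 78 79 84 81 83 77 84 71 62 60 59 61 70 96 134 152 
[... 496 characters left out ...]
5 21 12 10 15 52 95 113 102 95 97 107 103 91 92 111 102 88 109 107 97 90 98 95 45 39 94 116 104 101 107 84 99 113 117 123
y0.018 z0.062 x=-30..125 step 2.0: 59 69 76 77 75 77 75 78 78 78 79 80 78 81 82 82 82 81 84 80 57 45 27 19 20 19 16 37 57 78 84 82 84 84 84 86 84 62 61 98 96 108 58 25 13 14 21 60 121 124 109 113 122 119 109 114 123 124 114 116 126 120 114 77 62 54 48 56 96 120 118 108 92 86 95 116 119 117
y-0.014 z0.058 x=-30..125 step 2.0: 75 73 73 73 73 75 76 76 74 51 46 44 47 46 45 47 47 46 46 45 47 46 24 17 19 19 22 34 55 81 84 83 83 84 85 86 86 62 47 62 56 33 28 19 12 11 20 50 102 116 99 97 106 110 93 105 107 98 96 100 104 100 64 76 66 52 43 51 95 122 116 115 117 117 115 114 117 117
```

{"api": "servo_tool", "payload": {"commands": "0 -0.04 0 3.8 0 0.1 0; 0 -0.03 0 2.9 0 0.1 0; 0 0 0 0 0 0 0; 0 0 0 0 0 0 0"}}

```text
time_s: 13.5
eef_pos: [0.612, -0.0643, 0.116]
eef_rot: [0.055, 0.58, 0.812, -0.04]
wrist_force: [-6.7, -5.2, 3.5]
opening: 0.18
grasp_force: 60.2
```

```bash
python3 -c "
from h import *
meas('g')
o=np.zeros((600,800,3),np.uint8)
for i,g in enumerate('dg'):
  T=cv2.imread('pics/top_%s.png'%g);S=cv2.imread('pics/scene_%s.png'%g)
  o[:300,i*400:i*400+400]=cv2.resize(T[165:210,215:275],(400,300),interpolation=2)
  o[300:,i*400:i*400+400]=cv2.resize(S[170:230,230:310],(400,300),interpolation=2)
cv2.imwrite('pics/v7.png',np.clip(o*1.5,0,255).astype(np.uint8))
for g in'defg':
 for n in('scene','top'):
  im=cv2.imread('pics/%s_%s.png'%(n,g));c=calibration(n)
  xs,v=prof(im,c,.018,.060,.03,.07,41);print(g,n,*v.max(1))
  xs,v=prof(im,c,0,.060,.03,.07,41);print(g,n,*v.max(1))"
```

```text
t 13.5 tcp clamp mm [-9.92e+01 -1.00e-01  1.16e+02] f_clamp [-2.8  8.1  3.5] open 0.18 gf 60.2
shift now-axes [14.4 -0.1  0.5] shift goal-axes [14.4 -0.1 -0.7] rotvec [-0.001 -0.083 -0.001]
torque clamp [ 1.07  0.37 -0.23]
g scene jaw fall [[np.float64(14.0), np.float64(45.0)], [np.float64(13.5), np.float64(46.5)], [np.float64(46.5)], [np.float64(16.0), np.float64(48.5)]] module rear [66.3 66.5 66.3 66.3]
g top jaw fall [[np.float64(46.0)], [np.float64(39.0), np.float64(47.0)], [np.float64(46.5)], [np.float64(63.0)]] module rear [66.4 65.3 65.5 65.1]
d scene 115 115 116 116 113 108 100 87 77 70 70 70 70 69 60 50 40 33 29 26 25 27 30 32 36 51 70 84 89 95 101 102 102 107 104 98 98 104 103 101 101
d scene 118 117 117 116 112 106 99 75 48 27 24 21 14 15 16 16 13 12 12 15 18 21 23 27 34 52 75 90 107 127 135 129 129 133 130 132 133 137 135 132 133
d top 93 93 92 91 89 72 52 65 91 108 103 99 98 102 108 110 114 107 100 76 53 41 34 27 18 13 13 13 12 12 15 30 50 79 110 128 132 134 132 131 127
d top 89 89 91 93 87 79 72 72 81 90 99 101 99 96 91 89 94 98 102 100 91 64 37 24 12 11 16 18 16 15 15 
[... 1048 characters left out ...]
p 85 84 85 86 85 85 85 84 84 84 84 85 86 84 74 65 71 85 92 92 91 89 89 85 81 66 40 20 17 14 12 11 12 14 21 43 67 79 84 81 70
g scene 101 110 117 121 121 121 121 121 121 121 122 122 122 122 121 119 111 99 79 64 52 43 36 31 29 31 32 33 39 51 66 79 96 111 109 103 103 109 109 108 110
g scene 104 115 120 124 125 125 125 125 125 125 125 124 124 121 118 114 97 74 43 24 13 10 14 17 21 24 27 32 49 75 98 113 130 139 136 138 140 144 140 136 134
g top 73 73 73 72 71 71 71 71 71 71 72 74 74 74 73 72 72 73 74 74 74 74 74 75 76 77 76 75 75 76 76 73 69 63 58 70 101 127 124 122 114
g top 72 73 72 71 71 71 71 72 72 71 71 72 73 73 73 72 72 72 71 70 68 65 62 67 77 67 40 17 16 14 12 11 12 14 20 42 67 77 81 77 68
```

View pics/v7.png

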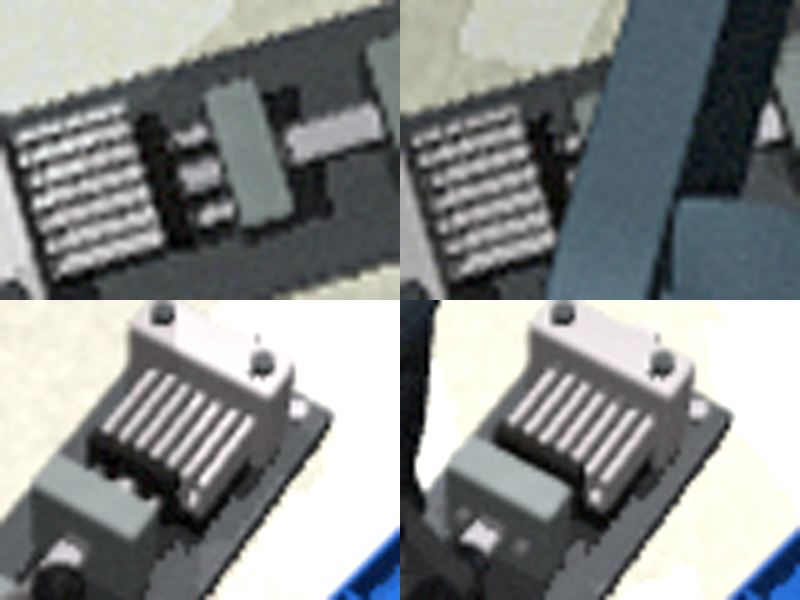

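The picture shows the module against the stop (moved left and unchanged since the previous step) and the jaw-to-pad gap narrowing; by pins and edges the pad is about 6 mm in. A little more.

{"api": "servo_tool", "payload": {"commands": "0 -0.03 0 2.8 0 0.1 0; 0 -0.03 0 2.8 0 0.1 0; 0 0 0 0 0 0 0; 0 0 0 0 0 0 0; 0 0 0 0 0 0 0"}}

```text
time_s: 14.22
eef_pos: [0.6102, -0.0592, 0.1152]
eef_rot: [0.08, 0.579, 0.809, -0.057]
wrist_force: [-6.7, -5.8, 4.7]
opening: 0.175
grasp_force: 60.4
```

```bash
python3 -c "
from h import *
meas('h')
c=calibration('scene')
for g in'abdefgh':
  im=cv2.imread('pics/scene_%s.png'%g);r=[]
  for y in(-.02,-.016,-.012,-.004,0,.004):
    xs,v=prof(im,c,y,.062,-.01,.07,161);q=v.max(1)*1.;d=np.convolve(np.diff(q),np.ones(5)/5,'same')
    k=int(np.argmin(d));w=slice(max(k-8,0),k+9);ww=np.clip(-d[w],0,None);r.append(round(1e3*float((xs[:-1][w]*ww).sum()/ww.sum()),1))
  print(g,r,np.median(r))
c=calibration('scene');im=cv2.imread('pics/scene_h.png');xs,v=prof(im,c,0,.060,.03,.07,41);print(*v.max(1))
"
```

```text
t 14.225 tcp clamp mm [-9.380e+01 -1.000e-01  1.152e+02] f_clamp [-3.3  8.2  4.7] open 0.175 gf 60.4
shift now-axes [ 9.  -0.1 -0.2] shift goal-axes [ 9.  -0.1 -0.4] rotvec [-0.001 -0.023 -0.001]
torque clamp [ 1.16  0.22 -0.21]
h scene jaw fall [[np.float64(15.5), np.float64(47.0)], [np.float64(13.5), np.float64(48.0)], [np.float64(48.0)], [np.float64(-3.5), np.float64(17.5), np.float64(49.5)]] module rear [66.4 66.6 66.6 66.4]
h top jaw fall [[], [], [], []] module rear [60.  56.2 66.2 70.7]
a [2.3, -0.2, 0.2, 5.0, -0.5, 0.6] 0.4
b [21.1, 18.9, 10.6, 24.0, 18.2, 20.6] 19.75
d [38.4, 35.1, 35.8, 39.6, 35.5, 36.1] 35.95
e [42.4, 41.3, 41.4, 7.3, 41.4, 41.8] 41.4
f [44.5, 44.2, 44.1, 44.5, 44.3, 44.6] 44.4
g [45.7, 46.2, 46.2, 46.1, 45.9, 45.9] 46.0
h [47.8, 48.0, 47.8, 47.8, 47.6, 47.6] 47.8
73 89 103 115 121 124 125 125 125 125 124 123 123 122 123 123 119 114 106 78 47 22 17 18 21 24 28 32 47 73 97 112 129 139 137 138 139 143 140 136 134
```

```bash
python3 -c "
from h import *
print(hand_in())"
```

```text
the job is handed in; nothing more can be done
None
```

The job is handed in. The cam lever is flipped fully over and the module is pressed against the stop. By the camera measurements the pad is about 7.5 mm in (±1 mm), and the trigger is still held squeezed. One thing could count against it: the wrist force briefly read about 58 N while the fingertips pressed on the lever knob. That is under the 120 N wrist limit, but above 40 N if fingertip contact counts towards that limit.

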